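Clamp a juice bottle in the capping clamp and wedge the bar fast

ROBOT

A 6-joint arm with a two-finger parallel gripper is mounted at the origin on the work surface. World frame = base frame: x ahead of the robot, y to its left, z up, the work surface at z = 0. Lengths are in m, angles in rad, forces in N, time in s.
With the tool pointing down it reaches from about 0.3 to 0.85 m from the base axis. Payload 4.2 kg.
Tool frame: the origin (TCP) lies on the front face of the gripper's body, between the roots of the fingers; the fingertips stand 78 mm ahead of it and the grasp point (between the pads) lies 60 mm ahead of it (env.grip_depth is the distance from the TCP to the grasp point, in m); z points along the fingers, y is the direction in which the jaws open and shut (so a half turn about z gives the same grasp; the last joint's range is limited). The gripper opens to 91 mm and grips with 3 to 60 N. Pads are 32 mm wide; open, the fingers measure 118 mm over their backs; the gripper's body (76 mm by 178 mm) begins 60 mm behind the grasp point.
Start: joints at [-1.149, 0.32, 1.565, -0, 1.257, -0.02], TCP at [0.246, -0.52, 0.292] pointing down, gripper open.
Joint ranges: [-3.11, 3.11], [-0.84, 2.01], [0.21, 2.61], [-1.34, 4.49], [0.05, 2.63], [-2.56, 2.56]. Speed limits (rad/s): [2.57, 2.57, 3.14, 3.14, 3.14, 3.14].

INTERFACE

Orientations are given as a 3x3 rotation matrix whose columns are the frame's x, y, z axes.
In Python, from rig import env gives the robot as it stands.
- The arm moves only by the shell command python3 -m handwheel 'ROWS'. ROWS is JSON, a list of rows, each a list of 7 numbers: the closure, from 0 (fully open) to 1 (shut), then the shift along the tool's x, y, z in units of 40 mm (1.0 is 40 mm), then the turn, a rotation vector about the tool's x, y, z in units of 5 degrees (1.0 is 5 degrees). A call has 1 to 8 rows; each row shifts and turns the commanded pose from where the row before left it, along the tool's axes as they then stand; what a row does not reach is not made up. A row lasts 1/10 s, in which the tool goes at most 50 mm and 8.59 degrees, less where a joint would pass 70% of its speed; a pose out of reach is approached as far as the arm can. A call is refused whole if a number of a shift passes 1 or a number of a turn 1, either way. A call with a gripper value outside its range is refused whole. The fingers move at their own pace and stop on an object; the grip force is fixed at half the most. Time passes only in rows, so rows that do not move let the fingers close. It gives the time, the measured TCP pose, the force and the opening at its end, in the units of the state.
- env.get_state(): the state, without advancing time (a new reading comes with each control period).
- env.get_image(name): name is "scene" or "top" or "wrist"; returns (picture, depth): 420x560x3 uint8, red, green, blue; 420x560 float32, m along the optical axis (not along the pixel's ray), 0 where there is no reading.
- env.calibration(name): a dict with "fx", "fy", "cx", "cy" (pixels), "k1" (the pictures are not rectified: a ray, as slopes to the right and down, at radius r is drawn at 1 + k1 r^2 times it, then the intrinsics apply), "rvec" (rotation vector, rad) and "tvec" (3), from world to camera coordinates, as OpenCV has them; the wrist camera has in their place "mount" (4x4, takes a point from camera to tool coordinates, whose origin is the TCP and whose axes are the flange's). Camera axes: x right, y down, z forward; pixel columns grow to the right and rows downward; lengths in m; the calibration is good to about 2 mm. A picture is of the moment at which its call begins: read the wrist's pose just before it. calibration takes no time and is no camera call.
- env.hand_in(): hands the job in, once; it reports no verdict.
The state is a dict: "clock": time; "q": joint angles; "qd": joint speeds; "joint_efforts": joint torques, N m; "ee_pos": TCP position; "orientation": TCP orientation; "force": force on the tool from outside, world axes, zero at the start; "ft_torque": the same for the moment, N m; "finger_gap": finger opening in m.
Only numpy, scipy, OpenCV 4.12 (cv2) and the standard library are available. Lean on these libraries where they do the work, as an engineer would, in place of code of your own. Each camera call takes 0.05 s, during which the arm holds its last target.

TASK

Clamp the green-capped bottle in the capping clamp, ready for its cap to be tightened: stand it upright between the jaws in front of the fixed V-jaw, slide the jaw bar up by its black knob until the rubber pad holds the bottle home in the V, then slide the red thumb wedge along its ramp until it jams the bar fast. Be firm but gentle - do not drop or crush the bottle, and do not ram the wedge - and leave the other things where they are.

Things in the scene. Friction and masses are not known exactly. Their poses are not given: they have to be found in the camera images.
- green_bottle_mid (a point): Closed white juice bottle with green cap and green band, 150 mm tall, about 0.3 kg, on the counter near two like bottles with orange and yellow caps. This point: on its axis, half-way up (75 mm above its underside). Body 60 mm diameter up to 98 mm; round cap at the top 38 mm across, 22 mm tall (128 to 150 mm above the underside), by which it can be lifted.
- clamp: Capping clamp, fixed. Origin on the counter under the bar's centre line. y runs along the bar to the V-jaw, x across it, z up. White base plate 10 mm thick, x -65 to 65, y -205 to 165 mm. V-jaw at the +y end: two upright faces at 60 degrees open to -y, mouth 70 mm wide, top 65 mm up. Bridge over the bar: x -26 to 26, y -99 to -51 mm, 62 mm high; the wedge runs through it along x.
- seat (a point): Where the axis of the bottle stands when home in the V: clamp x 0, y 85 mm, on top of the base plate (10 mm above the counter), which is the floor the bottle stands on. A bottle set down 8 to 15 mm short of it (towards clamp -y) and up to 4 mm to the side is slid home and centred by the bar.
- bar (a joint): Travel of the jaw bar (m): 0 drawn back, growing towards the V-jaw (clamp +y), at most 0.066. At about 0.055 the pad meets a bottle that stands home. The bar drags with about 2 N and stays where it is left. It carries the rubber-faced jaw at its front and the black knob near its back end.
- pad (a point): Centre of the face of the rubber pad on the moving jaw, 40 mm above the counter; it faces clamp +y, 52 mm wide and 36 mm tall. It yields about 1 mm for 5 N and floats sideways, so that the bottle centres itself in the V. A push of 10 to 15 N on the bar brings the bottle home; over 20 N on the bottle is too hard.
- knob (a point): Black upright round knob on the bar, 22 mm diameter, 43 to 77 mm above the counter. This point: on its axis, 60 mm above the counter, 185 mm behind the pad face (clamp -y). The bar below it is 24 mm wide, its top 30 mm above the counter. It can be taken from above with the fingers on its clamp +x and -x sides.
- wedge (a joint): Travel of the red wedge (m): 0 drawn out, growing towards clamp +x, at most 0.06; it sinks 0.12 mm per mm. It slides freely (1 N) until its sole meets the brass wear strip on the bar, anywhere from 0.013 to 0.043: worn strips differ, so the jam must be felt. From there the push grows about 4 N per mm. A firm push of 12 to 18 N jams it and it stays by itself; under 10 N is not fast, over 20 N is ramming.
- tab (a point): Centre of the upright thumb tab at the wedge's thick (-x) end: red plate 12 mm thick in clamp x, 24 mm wide in y, top 15 mm above this point. Drawn out, the point is 69 mm above the counter at clamp x -94, y -75 mm; it moves to +x with the wedge. The wedge's end, flush with the tab's back face (6 mm behind the point), reaches another 30 mm down. Nothing stands behind it.
Mind the look-alikes: they are no part of the job. Leave any pink look-alike of the part that bears green_bottle_mid alone.

How it is judged:
By the outcome, as a careful person would: the job done as asked, in the order asked, and still so for the second after the job is handed in, with the robot touching nothing.
It also fails if it takes over 64 s, if anything falls off the work surface, if the arm or the gripper's body presses on something with over 40 N, if the wrist force passes 120 N, or if a joint passes its speed limit or range.

## Working session

There is one attempt and no reset: what is moved stays moved. The work goes in short steps, Python scripts to look and compute and a shell command to move; the robot and the scene stay as the last step left them, time stands still between calls to the robot, and variables do not carry over. Pictures are saved under pics/ and viewed, and the job is handed in when it is done.

```bash
ls; mkdir -p pics; python3 - <<'E'
from rig import env
import cv2
s=env.get_state();print(s)
for n in("scene","top","wrist"):
    im,d=env.get_image(n);cv2.imwrite(f"pics/{n}0.png",im[:,:,::-1]);print(n,env.calibration(n))
E
```

```text
pics
{'clock': 0.0, 'q': array([-1.14898902e+00,  3.20321716e-01,  1.56568910e+00,  8.76160152e-06,
        1.25739722e+00, -2.00127408e-02]), 'qd': array([-2.59167029e-04,  7.32115642e-04,  1.09561776e-03,  5.44960863e-04,
        1.86941689e-05, -4.78025918e-04]), 'joint_efforts': array([-6.20530955e-04, -4.12460768e+01, -2.31968415e+01,  7.24689220e-02,
        4.55291674e-02, -1.39771223e-04]), 'ee_pos': array([ 0.24570654, -0.51945073,  0.29139912]), 'orientation': array([[ 9.03976108e-01,  4.27582338e-01, -7.35631357e-04],
       [ 4.27582968e-01, -9.03974585e-01,  1.65967718e-03],
       [ 4.46565963e-05, -1.81485195e-03, -9.99998352e-01]]), 'force': array([ 0.64947426,  0.30034025, -0.49000155]), 'ft_torque': array([-0.02661589, -0.02961485,  0.01852097]), 'finger_gap': 0.09120260957640322}
scene {'fx': 452.5497199786491, 'fy': 452.5497199786491, 'cx': 267.24789545144404, 'cy': 211.95630880939623, 'k1': -0.15144908496516862, 'rvec': array([ 2.09888319,  1.16403042, -0.51289245]), 'tvec': array([-0.38030719, -0.22491689,  1.42754683])}
top {'fx': 413.8990460772125, 'fy': 413.8990460772125, 'cx': 279.0337396936657, 'cy': 207.411720196244, 'k1': -0.12887763457895718, 'rvec': array([ 1.96267742, -2.2677242 ,  0.23146469]), 'tvec': array([0.15862224, 0.52129784, 0.70900002])}
wrist {'fx': 356.49608253973724, 'fy': 356.49608253973724, 'cx': 275.43922848296984, 'cy': 211.49345883537595, 'k1': -0.056039564548235804, 'mount': array([[-2.87719089e-05, -9.57157402e-01, -2.89568140e-01,
         8.24887980e-02],
       [ 1.00000000e+00, -2.71287266e-05, -9.68838414e-06,
         5.82985354e-04],
       [ 1.41769367e-06, -2.89568141e-01,  9.57157402e-01,
        -9.36460550e-02],
       [ 0.00000000e+00,  0.00000000e+00,  0.00000000e+00,
         1.00000000e+00]])}
```

View pics/scene0.png

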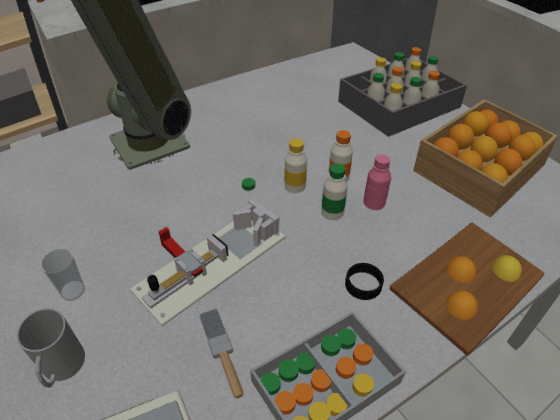

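View pics/top0.png

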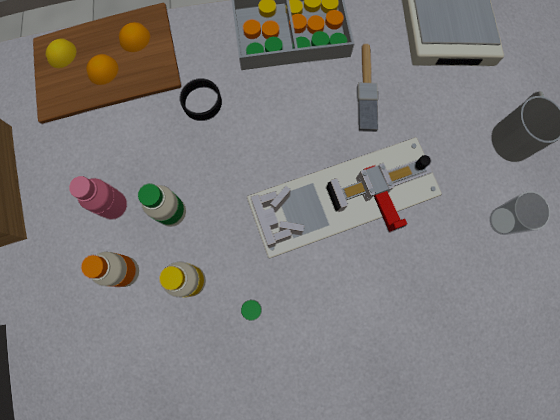

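View pics/wrist0.png

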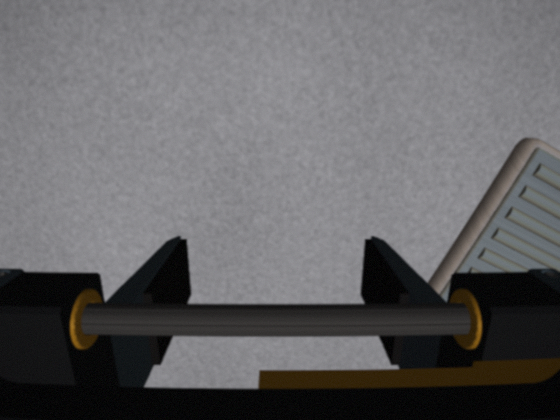

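Both views show four bottles. In the scene view they are green (334,195), orange (341,155), yellow (296,167) and pink (377,185). In the top view they are green (150,195), orange (95,267), yellow (175,278) and pink (85,188). There is also a loose green cap at scene (249,184), top (251,310). The white-bodied bottle with the green cap and band is the one meant. The clamp is at top (345,195), with its knob at (423,163) and its red wedge at (390,212). Next I'll take enlarged crops to confirm.

```bash
cat > h.py <<'E'
import numpy as np,cv2
from rig import env
def ray(name,uv,pose=None):
    c=env.calibration(name);K=np.array([[c['fx'],0,c['cx']],[0,c['fy'],c['cy']],[0,0,1.]])
    p=cv2.undistortPoints(np.array(uv,float).reshape(-1,1,2),K,np.array([c['k1'],0,0,0,0])).reshape(-1,2)
    d=np.c_[p,np.ones(len(p))]
    if name=='wrist':
        m=c['mount'];pos,R=pose
        return pos+R@m[:3,3],(R@m[:3,:3]@d.T).T
    R=cv2.Rodrigues(c['rvec'])[0];return -R.T@c['tvec'],(R.T@d.T).T
def onz(name,uv,z,pose=None):
    o,d=ray(name,uv,pose);t=(z-o[2])/d[:,2];return o+t[:,None]*d
def tri(a,b):  # [(name,uv,pose?),..]
    A=np.zeros((3,3));B=np.zeros(3);L=[]
    for v in (a,b):
        o,d=ray(v[0],[v[1]],v[2] if len(v)>2 else None);d=d[0]/np.linalg.norm(d[0]);P=np.eye(3)-np.outer(d,d);A+=P;B+=P@o;L.append((P,o))
    x=np.linalg.solve(A,B);return x,[float(np.linalg.norm(P@(x-o))) for P,o in L]
E
python3 - <<'E'
import cv2
s=cv2.imread('pics/scene0.png');t=cv2.imread('pics/top0.png')
def c(im,x,y,w,h,f,n): cv2.imwrite(n,cv2.resize(im[y:y+h,x:x+w],None,fx=f,fy=f,interpolation=cv2.INTER_CUBIC))
c(s,125,170,175,150,4.5,'pics/c1.png');c(t,240,130,210,135,3.8,'pics/c2.png');
a=cv2.resize(s[120:225,280:400],None,fx=3.3,fy=3.3);b=cv2.resize(t[170:305,65:215],None,fx=2.6,fy=2.6)
import numpy as np
H=max(a.shape[0],b.shape[0]);pad=lambda q:cv2.copyMakeBorder(q,0,H-q.shape[0],0,0,0)
cv2.imwrite('pics/c3.png',np.hstack([pad(a),pad(b)]))
E
```

```text
(no output)
```

View pics/c1.png

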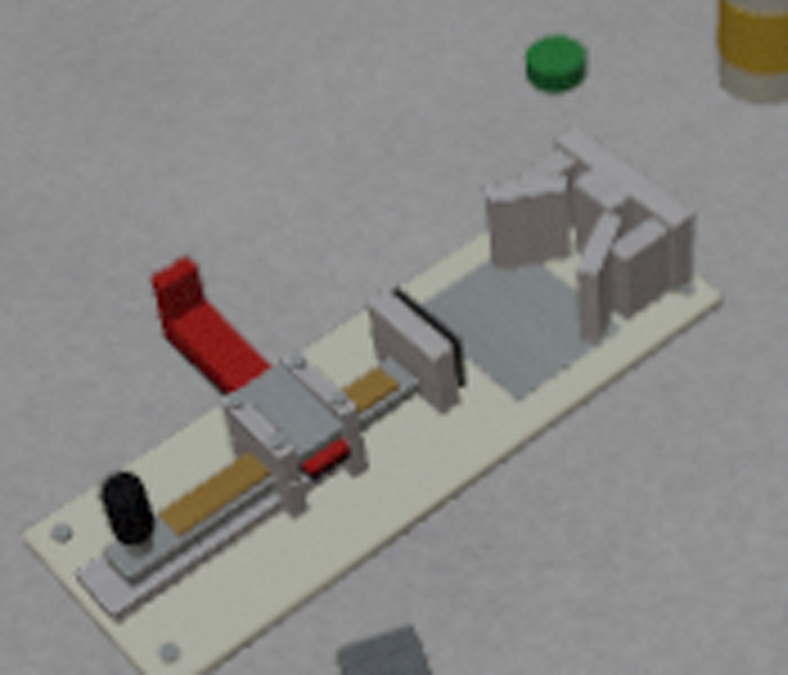

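View pics/c2.png

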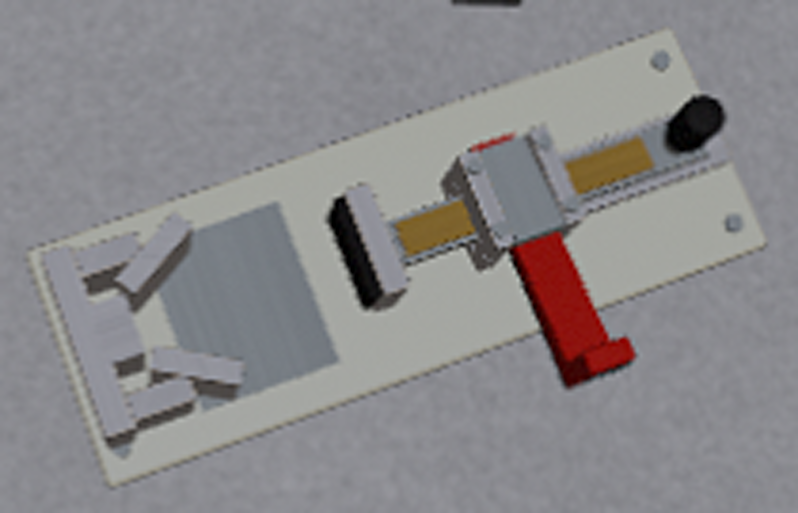

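View pics/c3.png

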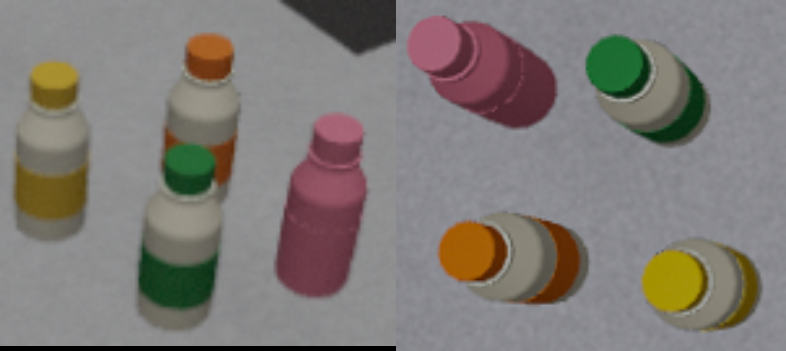

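The crops confirm it. The target has a white body, green band and green cap, standing at scene (334,195), top (150,195). The pink bottle is the look-alike. The clamp has its V at the left in the top view, and the red tab on clamp -x at the lower side. Next I'll measure.

```bash
cat > meas.py <<'E'
from h import *
def plate(name,im):
    pass
E
python3 - <<'E'
from h import *
np.set_printoptions(precision=4,suppress=True)
s=cv2.imread('pics/scene0.png');t=cv2.imread('pics/top0.png')
# cap: fit ellipse of bright green top in top view
def mask(im,lo,hi,box):
    x,y,w,h=box;m=np.zeros(im.shape[:2],np.uint8);m[y:y+h,x:x+w]=cv2.inRange(cv2.cvtColor(im,cv2.COLOR_BGR2HSV),lo,hi)[y:y+h,x:x+w];return m
def big(m):
    c=max(cv2.findContours(m,0,1)[0],key=cv2.contourArea);return c
m=mask(t,(50,120,85),(80,255,255),(130,175,40,40));c=big(m);et=cv2.fitEllipse(c);print('cap top',et,cv2.contourArea(c))
m=mask(s,(50,100,95),(80,255,255),(320,158,30,40));c=big(m);print('scene cap',cv2.boundingRect(c),cv2.fitEllipse(c))
print('V cap hsv', cv2.cvtColor(s,cv2.COLOR_BGR2HSV)[160:195:2,337].tolist())
print('tri cap',tri(('scene',(337.6,168.5)),('top',et[0])))
print(onz('top',[et[0]],.15),onz('scene',[(337.6,168.5)],.15))
# plate
g=cv2.cvtColor(t,cv2.COLOR_BGR2HSV)
co=np.array([(28,248),(113,487),(766,243),(670,29)])/3.8+(240,130)-.4
W=onz('top',co,.01);print(W)
print('edges',[np.linalg.norm(W[i]-W[(i+1)%4]) for i in range(4)])
co2=np.array([(722,297),(25,537)])/4.5+(125,170)-.4
print('scene corners',onz('scene',co2,.01))
A=np.array([[65,165],[-65,165],[-65,-205],[65,-205]])/1000.
mu=A.mean(0);mw=W[:,:2].mean(0);H=(A-mu).T@(W[:,:2]-mw);U,S,Vt=np.linalg.svd(H);R=Vt.T@np.diag([1,np.linalg.det(Vt.T@U.T)])@U.T
o=mw-R@mu;print('clamp o',o,'yaw x',np.degrees(np.arctan2(R[1,0],R[0,0])));print('resid',W[:,:2]-(A@R.T+o))
# knob top: c1 (122,484)  c2 (706,110) ; tab top centre
print('knob top',tri(('scene',np.array((122,484))/4.5+(125,170)-.4),('top',np.array((706,111))/3.8+(240,130)-.4)))
print('tab corner (-x,+y... ) ',tri(('scene',np.array((175,268))/4.5+(125,170)-.4),('top',np.array((610,354))/3.8+(240,130)-.4)))
P=lambda x,y:o+R@np.array([x,y])
print('exp seat',P(0,.085),'knob',P(0,-.155),'tab',P(-.094,-.075)); np.savez('clamp.npz',o=o,R=R)
E
```

```text
cap top ((148.50921630859375, 194.1977996826172), (19.76544761657715, 21.484031677246094), 49.39354705810547) 331.5
scene cap (331, 164, 14, 9) ((337.2320556640625, 167.90048217773438), (8.302984237670898, 13.1922607421875), 95.16950988769531)
V cap hsv [[25, 30, 111], [30, 28, 108], [66, 158, 105], [67, 172, 104], [67, 159, 106], [68, 171, 106], [67, 161, 98], [68, 183, 64], [67, 173, 62], [68, 171, 64], [34, 25, 141], [22, 28, 137], [23, 27, 153], [23, 27, 153], [22, 25, 153], [22, 25, 152], [23, 31, 130], [23, 30, 112]]
tri cap (array([0.5727, 0.2948, 0.146 ]), [0.00042521552417072744, 0.0004252155241706126])
[[0.5714 0.2932 0.15  ]] [[0.5766 0.2918 0.15  ]]
[[ 0.5815  0.1396  0.01  ]
 [ 0.4533  0.1132  0.01  ]
 [ 0.529  -0.2447  0.01  ]
 [ 0.6531 -0.2191  0.01  ]]
edges [np.float64(0.13086409127507434), np.float64(0.36587503108542835), np.float64(0.12673046189853865), np.float64(0.36580061304425104)]
scene corners [[ 0.5835  0.1392  0.01  ]
 [ 0.5351 -0.245   0.01  ]]
clamp o [ 0.5502 -0.0332] yaw x 11.619639063311002
resid [[ 0.0008 -0.002 ]
 [ 0.     -0.0021]
 [ 0.0012  0.0023]
 [-0.002   0.0017]]
knob top (array([ 0.5862, -0.1987,  0.0784]), [0.0010050615145588636, 0.0010050615145588797])
tab corner (-x,+y... )  (array([ 0.4744, -0.1244,  0.0842]), [0.0009306094636253818, 0.0009306094636253667])
exp seat [0.533  0.0501] knob [ 0.5814 -0.185 ] tab [ 0.4732 -0.1255]
```

```bash
python3 -m handwheel '[[0,0.4,-0.37,0,0,0,0],[0,0.8,-0.74,0,0,0,0],[0,0.8,-0.74,0,0,0,0],[0,0.8,-0.74,0,0,0,0],[0,0.8,-0.74,0,0,0,0],[0,0.8,-0.74,0,0,0,0],[0,0.8,-0.74,0,0,0,0],[0,0.8,-0.74,0,0,0,0]]'
python3 -m handwheel '[[0,0.8,-0.74,0,0,0,0],[0,0.8,-0.74,0,0,0,0],[0,0.8,-0.74,0,0,0,0],[0,0.8,-0.74,0,0,0,0],[0,0.8,-0.74,0,0,0,0],[0,0.8,-0.74,0,0,0,0],[0,0.8,-0.74,0,0,0,0],[0,0.8,-0.74,0,0,0,0]]'
python3 -m handwheel '[[0,0.8,-0.74,0,0,0,0],[0,0.8,-0.74,0,0,0,0],[0,0.8,-0.74,0,0,0,0],[0,0.8,-0.74,0,0,0,0],[0,0.4,-0.44,0,0,0,0]]'
python3 -m handwheel '[[0,0,0,0,0,0,-0.95],[0,0,0,0,0,0,-0.95],[0,0,0,0,0,0,-0.95],[0,0,0,0,0,0,-0.95],[0,0,0,0,0,0,-0.95],[0,0,0,0,0,0,-0.95],[0,0,0,0,0,0,-0.95],[0,0,0,0,0,0,-0.95]]'
python3 -m handwheel '[[0,0,0,0,0,0,-0.95],[0,0,0,0,0,0,-0.95],[0,0,0,0,0,0,-0.95],[0,0,0,0,0,0,-0.95],[0,0,0,0,0,0,-0.95],[0,0,0,0,0,0,-0.95],[0,0,0,0,0,0,-0.95],[0,0,0,0,0,0,-0.95]]'
```

```text
clock: 0.95
ee_pos: [0.368, -0.2148, 0.2922]
orientation: [[0.904, 0.427, 0.0], [0.427, -0.904, 0.0], [0.0, 0.0, -1.0]]
force: [0.8, -0.0, -0.1]
finger_gap: 0.0911
clock: 1.75
ee_pos: [0.4983, 0.1089, 0.2921]
orientation: [[0.904, 0.428, -0.0], [0.428, -0.904, -0.0], [-0.0, 0.0, -1.0]]
force: [0.8, 0.3, -0.8]
finger_gap: 0.0911
clock: 2.25
ee_pos: [0.5708, 0.2946, 0.2913]
orientation: [[0.903, 0.429, -0.0], [0.429, -0.903, 0.0], [-0.0, -0.001, -1.0]]
force: [1.2, 0.4, -0.6]
finger_gap: 0.0915
clock: 3.05
ee_pos: [0.5699, 0.2915, 0.2917]
orientation: [[0.446, 0.895, -0.001], [0.895, -0.446, -0.0], [-0.001, -0.001, -1.0]]
force: [-0.4, -0.4, 0.7]
finger_gap: 0.0912
clock: 3.85
ee_pos: [0.5699, 0.2914, 0.2917]
orientation: [[-0.2, 0.98, -0.001], [0.98, 0.2, -0.001], [-0.0, -0.001, -1.0]]
force: [-0.4, -0.2, 0.0]
finger_gap: 0.091
```

```bash
python3 - <<'E'
from h import *
s=env.get_state();p=(s['ee_pos'],s['orientation'])
im,d=env.get_image('wrist');im=im[:,:,::-1];cv2.imwrite('pics/w1.png',im);np.savez('w1.npz',pos=p[0],R=p[1],d=d)
m=cv2.inRange(cv2.cvtColor(im,cv2.COLOR_BGR2HSV),(50,100,60),(80,255,255))
for c in cv2.findContours(m,0,1)[0]:
    if cv2.contourArea(c)>100:
        e=cv2.fitEllipse(c);print(e,cv2.boundingRect(c),onz('wrist',[e[0]],.15,p))
E
```

```text
((75.11309051513672, 258.92633056640625), (26.56464385986328, 31.842273712158203), 121.71119689941406) (60, 244, 31, 29) [[0.43126354 0.23667192 0.15      ]]
((277.9778137207031, 222.4197235107422), (49.176151275634766, 51.703102111816406), 89.80113983154297) (252, 198, 53, 50) [[0.57143707 0.29432291 0.15      ]]
```

View pics/w1.png

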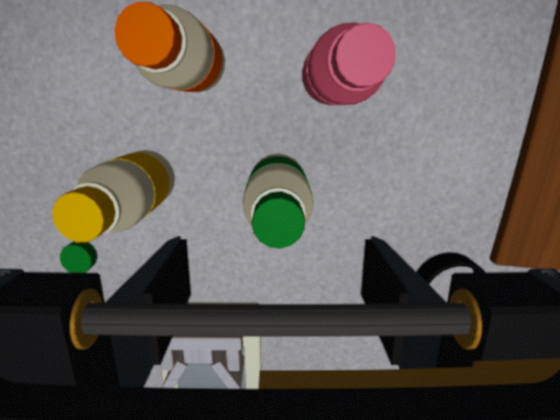

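The wrist view shows the green cap at (278,222), between the fingers, with yellow (85,215), orange (148,35) and pink (362,55) well clear. It puts the cap at (0.5714, 0.2943), and the top camera gives (0.5714, 0.2932). Descending now.

```bash
python3 -m handwheel '[[0,0.055,0.05,0.4,0,0,0],[0,0,0,0.8,0,0,0],[0,0,0,0.7,0,0,0],[0,0,0,0.37,0,0,0],[0,0,0,0,0,0,0]]'; python3 -m handwheel '[[1,0,0,0,0,0,0],[1,0,0,0,0,0,0],[1,0,0,0,0,0,0],[1,0,0,0,0,0,0],[1,0,0,0,0,0,0],[1,0,0,0,0,0,0],[1,0,0,0,0,0,0]]'
```

```text
clock: 4.4
ee_pos: [0.5703, 0.2934, 0.1984]
orientation: [[-0.195, 0.981, -0.006], [0.981, 0.195, -0.003], [-0.002, -0.006, -1.0]]
force: [-0.1, -0.1, 0.2]
finger_gap: 0.0913
clock: 5.1
ee_pos: [0.5716, 0.2941, 0.2015]
orientation: [[-0.196, 0.981, 0.0], [0.981, 0.196, -0.0], [-0.0, 0.0, -1.0]]
force: [-0.5, -0.8, 0.4]
finger_gap: 0.038
```

```bash
python3 -m handwheel '[[1,0,0,-0.2,0,0,0],[1,0,0,-0.5,0,0,0],[1,0,0,-0.8,0,0,0],[1,0,0,-0.8,0,0,0],[1,0,0,-0.4,0,0,0],[1,0,0,0,0,0,0]]'
python3 - <<'E'
from h import *
np.set_printoptions(precision=4,suppress=True)
A={'+x+y':(65,165),'-x+y':(-65,165),'-x-y':(-65,-205),'+x-y':(65,-205)}
for n,f,box in(('top','pics/top0.png',(235,125,220,140)),('scene','pics/scene0.png',(120,190,180,140))):
    im=cv2.imread(f);x,y,w,h=box;hsv=cv2.cvtColor(im,cv2.COLOR_BGR2HSV)[y:y+h,x:x+w]
    m=((hsv[...,0]>18)&(hsv[...,0]<45)&(hsv[...,1]>18)&(hsv[...,2]>120)).astype(np.uint8)*255
    print(n,m.mean()); m=cv2.morphologyEx(m,cv2.MORPH_OPEN,np.ones((3,3)))
    c=np.vstack([k for k in cv2.findContours(m,0,1)[0] if cv2.contourArea(k)>20]);hl=cv2.convexHull(c)
    o=im[y:y+h,x:x+w].copy();cv2.polylines(o,[hl],True,(0,0,255));cv2.imwrite(f'pics/m_{n}.png',cv2.resize(np.vstack([o,cv2.cvtColor(m,8)]),None,fx=2,fy=2))
    q=cv2.approxPolyDP(hl,4,True).reshape(-1,2)+(x,y);print(q.tolist());print(onz(n,q,.01))
E
```

```text
clock: 5.7
ee_pos: [0.5724, 0.2945, 0.3126]
orientation: [[-0.196, 0.981, 0.005], [0.981, 0.196, 0.003], [0.001, 0.006, -1.0]]
force: [-0.4, -0.6, -3.1]
finger_gap: 0.0373
top 3.982305194805195
[[410, 171], [351, 195], [346, 192], [405, 167]]
[[ 0.5838 -0.1908  0.01  ]
 [ 0.5519 -0.0629  0.01  ]
 [ 0.5593 -0.0541  0.01  ]
 [ 0.5934 -0.1824  0.01  ]]
scene 16.15
[[211, 253], [166, 286], [160, 284], [206, 251]]
[[ 0.5365 -0.0406  0.01  ]
 [ 0.5703 -0.1713  0.01  ]
 [ 0.5579 -0.1809  0.01  ]
 [ 0.5245 -0.0479  0.01  ]]
```

```bash
python3 - <<'E'
from h import *
np.set_printoptions(precision=4,suppress=True)
t=cv2.imread('pics/top0.png');print(t[200,260],t[172,440-30],t[240,275],t[260,240],t[150,300]) 
for n,f,box in(('top','pics/top0.png',(235,125,220,140)),('scene','pics/scene0.png',(120,190,180,140))):
    im=cv2.imread(f);x,y,w,h=box;b=im[y:y+h,x:x+w].astype(int);d=b[...,2]-b[...,0]  # red minus blue: warm
    m=((d>4)&(b[...,1]>130 if n=='top' else (d>4)&(b[...,1]>125))).astype(np.uint8)*255
    m=cv2.morphologyEx(m,cv2.MORPH_OPEN,np.ones((3,3)));ks=[k for k in cv2.findContours(m,0,1)[0] if cv2.contourArea(k)>60]
    hl=cv2.convexHull(np.vstack(ks));o=im[y:y+h,x:x+w].copy();cv2.polylines(o,[hl],True,(0,0,255));cv2.imwrite(f'pics/n_{n}.png',cv2.resize(np.vstack([o,cv2.cvtColor(m,8)]),None,fx=2,fy=2))
    q=cv2.approxPolyDP(hl,4,True).reshape(-1,2)+(x,y);print(n,q.tolist());print(onz(n,q,.01))
E
python3 -c "
import cv2,numpy as np
a=cv2.imread('pics/n_top.png');b=cv2.imread('pics/n_scene.png')
a=cv2.copyMakeBorder(a,0,max(0,b.shape[0]-a.shape[0]),0,0,0);b=cv2.copyMakeBorder(b,0,max(0,a.shape[0]-b.shape[0]),0,0,0)
cv2.imwrite('pics/n.png',np.hstack([a,b]))"
```

```text
[126 123 125] [ 39  98 125] [137 140 147] [145 140 140] [148 142 141]Traceback (most recent call last):
  File "<stdin>", line 8, in <module>
    return _nx.concatenate(arrs, 0, dtype=dtype, casting=casting)
           ~~~~~~~~~~~~~~~^^^^^^^^^^^^^^^^^^^^^^^^^^^^^^^^^^^^^^^
ValueError: need at least one array to concatenate
[ WARN:0@0.014] global loadsave.cpp:275 findDecoder imread_('pics/n_top.png'): can't open/read file: check file path/integrity
[ WARN:0@0.014] global loadsave.cpp:275 findDecoder imread_('pics/n_scene.png'): can't open/read file: check file path/integrity
Traceback (most recent call last):
AttributeError: 'NoneType' object has no attribute 'shape'
```

```bash
cat > plate.py <<'E'
from h import *
np.set_printoptions(precision=4,suppress=True)
t=cv2.imread('pics/top0.png');print(t[215,350],t[160,350],t[230,350],t[182,425])
for n,f,box in(('top','pics/top0.png',(235,125,220,140)),('scene','pics/scene0.png',(120,190,180,140))):
    im=cv2.imread(f);x,y,w,h=box;b=cv2.GaussianBlur(im,(3,3),0)[y:y+h,x:x+w].astype(int);d=b[...,2]-b[...,0]
    m=((d>4)&(d<40)&(b[...,1]>120)).astype(np.uint8)*255
    m=cv2.morphologyEx(m,cv2.MORPH_OPEN,np.ones((3,3)));ks=[k for k in cv2.findContours(m,0,1)[0] if cv2.contourArea(k)>60]
    hl=cv2.convexHull(np.vstack(ks));o=im[y:y+h,x:x+w].copy();cv2.polylines(o,[hl],True,(0,0,255));cv2.imwrite(f'pics/n_{n}.png',cv2.resize(np.vstack([o,cv2.cvtColor(m,8)]),None,fx=1.8,fy=1.8))
    q=cv2.approxPolyDP(hl,4,True).reshape(-1,2)+(x,y);print(n,q.tolist());print(onz(n,q,.01))
a=cv2.imread('pics/n_top.png');b=cv2.imread('pics/n_scene.png');cv2.imwrite('pics/n.png',np.hstack([a[:500],b[:500]]))
E
python3 plate.py
```

```text
[161 166 164] [143 153 153] [146 140 140] [160 166 164]
top [[421, 149], [417, 158], [402, 158], [406, 149]]
[[ 0.6266 -0.224   0.01  ]
 [ 0.6088 -0.2113  0.01  ]
 [ 0.6129 -0.1803  0.01  ]
 [ 0.6307 -0.1927  0.01  ]]
scene [[284, 234], [163, 324], [130, 290], [231, 222]]
[[ 0.5777  0.14    0.01  ]
 [ 0.6594 -0.216   0.01  ]
 [ 0.5378 -0.2463  0.01  ]
 [ 0.4706  0.0492  0.01  ]]
```

View pics/n.png

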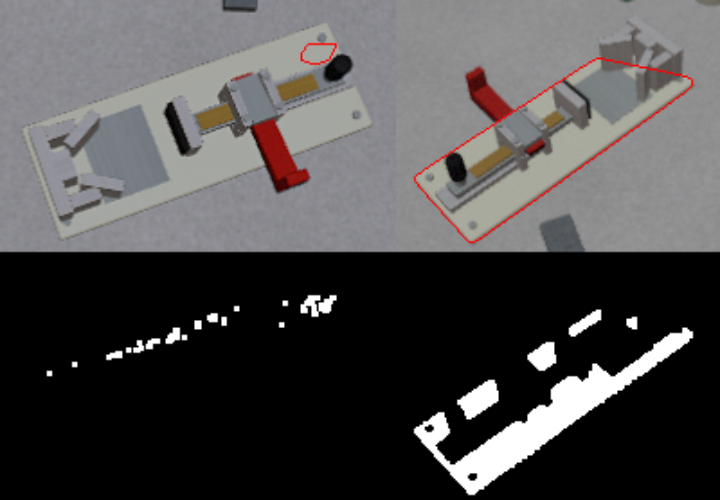

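```bash
python3 - <<'E'
from h import *
a=np.radians(12.);R=np.array([[np.cos(a),-np.sin(a)],[np.sin(a),np.cos(a)]]);o=np.array([.5523,-.0334]);np.savez('clamp.npz',o=o,R=R)
inv=lambda p:(np.asarray(p)[:2]-o)@R
for nm,q in(('V tips mid',(213,298)),('V tip a',(184,222)),('V tip b',(242,365))):
    w=onz('top',[np.array(q)/3.8+(240,130)-.4],.065)[0];print(nm,w,inv(w)*1000)
for nm,w in(('knob',(.5862,-.1987)),('tab',(.4744,-.1244))):print(nm,inv(w)*1000)
for nm,q in (('pad top L',(332,208)),('pad top R',(368,304))):
    w=onz('top',[np.array(q)/3.8+(240,130)-.4],.058)[0];print(nm,inv(w)*1000)
s=env.get_state();T=o+R@[0,.0735];d=np.r_[T-s['ee_pos'][:2],0];print(T,s['ee_pos'],'tool units',s['orientation'].T@d/.04,s['orientation'][:,1])
E
```

```text
V tips mid [0.53083652 0.05287688 0.065     ] [-3.05648023 88.85403   ]
V tip a [0.56980252 0.06104085 0.065     ] [36.75540534 88.73811237]
V tip b [0.49687717 0.04418563 0.065     ] [-38.08074912  87.41325116]
knob [  -1.20859883 -168.73600472]
tab [-95.11766196 -72.81511095]
pad top L [20.02162789 17.65157271]
pad top R [-30.4739687   18.93425546]
[0.53701849 0.03849385] [0.57241182 0.29451698 0.31255516] tool units [-6.10252615 -2.12345466 -0.02112799] [0.98054573 0.19620651 0.00575152]
```

```bash
python3 -m handwheel '[[1,-0.5,-0.18,0,0,0,-0.14],[1,-0.85,-0.3,0,0,0,0],[1,-0.9,-0.32,0,0,0,0],[1,-0.9,-0.32,0,0,0,0],[1,-0.9,-0.32,0,0,0,0],[1,-0.9,-0.32,0,0,0,0],[1,-0.7,-0.25,0,0,0,0],[1,-0.42,-0.12,0,0,0,0]]';python3 -m handwheel '[[1,0,0,0,0,0,0],[1,0,0,0,0,0,0]]'
python3 - <<'E'
from h import *
f=np.load('clamp.npz');s=env.get_state();print(s['ee_pos'],(s['ee_pos'][:2]-f['o'])@f['R'])
for n in('scene','top'):
    im,d=env.get_image(n);cv2.imwrite(f'pics/{n}1.png',im[:,:,::-1])
a=cv2.imread('pics/scene1.png')[130:330,110:310];b=cv2.imread('pics/top1.png')[100:280,230:450]
a=cv2.resize(a,(400,400));b=cv2.resize(b,(400,327));b=cv2.copyMakeBorder(b,0,73,0,0,0);cv2.imwrite('pics/v1.png',np.hstack([a,b]))
E
```

```text
clock: 6.5
ee_pos: [0.5372, 0.0367, 0.3079]
orientation: [[-0.206, 0.978, -0.004], [0.978, 0.206, -0.001], [-0.0, -0.004, -1.0]]
force: [0.4, 1.7, -2.2]
finger_gap: 0.0372
clock: 6.7
ee_pos: [0.5382, 0.039, 0.3084]
orientation: [[-0.207, 0.978, -0.002], [0.978, 0.207, 0.001], [0.001, -0.002, -1.0]]
force: [0.5, 0.7, -2.4]
finger_gap: 0.0376
[0.53815548 0.03900814 0.30840168] [0.00121908 0.07376666]
```

View pics/v1.png

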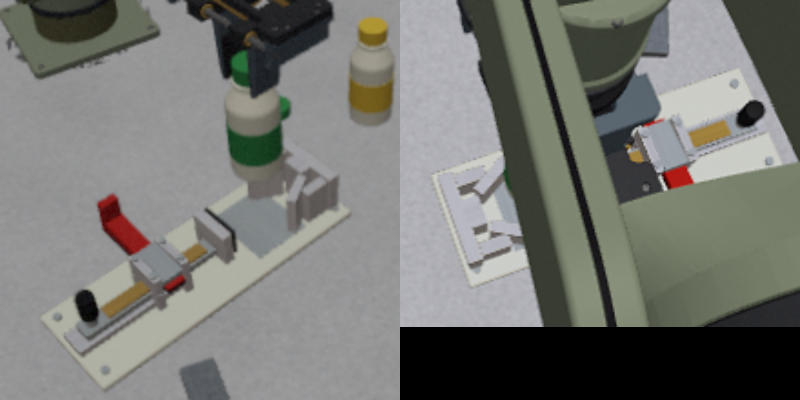

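The scene view shows the bottle upright in the grip above the grey floor, just in front of the V (about pixel (255,110) of the left crop). The arm hides it from the top camera. I'll shift about 2 mm towards clamp -x and lower.

```bash
python3 -m handwheel '[[1,0.02,-0.055,0.3,0,0,0],[1,0,0,0.6,0,0,0],[1,0,0,0.6,0,0,0],[1,0,0,0.5,0,0,0],[1,0,0,0.25,0,0,0],[1,0,0,0.1,0,0,0],[1,0,0,0,0,0,0],[1,0,0,0,0,0,0]]'
```

```text
clock: 7.6
ee_pos: [0.5368, 0.0394, 0.2163]
orientation: [[-0.208, 0.978, 0.002], [0.978, 0.208, 0.0], [-0.0, 0.002, -1.0]]
force: [0.5, 0.3, -2.6]
finger_gap: 0.0376
```

```bash
python3 -m handwheel '[[1,0,-0.02,0.05,0,0,0],[1,0,0,0.03,0,0,0],[1,0,0,0,0,0,0]]'; python3 -m handwheel '[[1,0,0,0.025,0,0,0],[1,0,0,0,0,0,0]]'
```

```text
clock: 7.9
ee_pos: [0.5354, 0.039, 0.2124]
orientation: [[-0.208, 0.978, 0.0], [0.978, 0.208, -0.0], [-0.0, 0.0, -1.0]]
force: [0.4, 0.1, -2.6]
finger_gap: 0.0378
clock: 8.1
ee_pos: [0.5356, 0.039, 0.2115]
orientation: [[-0.208, 0.978, 0.001], [0.978, 0.208, -0.0], [-0.0, 0.001, -1.0]]
force: [-0.2, 0.4, -1.8]
finger_gap: 0.0372
```

```bash
python3 -m handwheel '[[1,0,0,0.02,0,0,0],[1,0,0,0,0,0,0]]'
```

```text
clock: 8.3
ee_pos: [0.5356, 0.039, 0.2114]
orientation: [[-0.208, 0.978, 0.001], [0.978, 0.208, -0.0], [-0.0, 0.001, -1.0]]
force: [-2.5, 0.3, 4.6]
finger_gap: 0.0372
```

The bottle is on the floor: contact came at TCP z 0.2115, about 10 mm higher than at pick-up, as expected. Next I release and lift.

```bash
python3 -m handwheel '[[1,0,0,-0.012,0,0,0],[0.4,0,0,0,0,0,0],[0,0,0,0,0,0,0],[0,0,0,0,0,0,0],[0,0,0,0,0,0,0],[0,0,0,-0.3,0,0,0],[0,0,0,-0.6,0,0,0],[0,0,0,-0.8,0,0,0]]';  python3 -m handwheel '[[0,0,0,-0.6,0,0,0],[0,0,0,0,0,0,0],[0,0,0,0,0,0,0]]'
python3 - <<'E'
from h import *
f=np.load('clamp.npz')
s=env.get_state();p=(s['ee_pos'],s['orientation'])
im,d=env.get_image('wrist');im=im[:,:,::-1];cv2.imwrite('pics/w2.png',im)
im2,d=env.get_image('scene');cv2.imwrite('pics/scene2.png',im2[:,:,::-1])
m=cv2.inRange(cv2.cvtColor(im,cv2.COLOR_BGR2HSV),(50,100,60),(80,255,255))
for c in cv2.findContours(m,0,1)[0]:
    if cv2.contourArea(c)>400:
        e=cv2.fitEllipse(c);w=onz('wrist',[e[0]],.16,p)[0];print(e,w,(w[:2]-f['o'])@f['R'])
E
```

```text
clock: 9.1
ee_pos: [0.5349, 0.039, 0.2793]
orientation: [[-0.208, 0.978, -0.003], [0.978, 0.208, -0.0], [0.0, -0.003, -1.0]]
force: [0.4, 0.2, 1.1]
finger_gap: 0.0899
clock: 9.4
ee_pos: [0.5354, 0.0391, 0.3035]
orientation: [[-0.208, 0.978, 0.001], [0.978, 0.208, -0.0], [-0.0, 0.001, -1.0]]
force: [-0.0, -0.4, 0.5]
finger_gap: 0.0912
((275.02056884765625, 225.16207885742188), (49.011295318603516, 51.141700744628906), 90.67085266113281) [0.5357152  0.03901945 0.16      ] [-0.00116553  0.07428508]
((128.48646545410156, 28.54753303527832), (34.91178512573242, 39.61979293823242), 160.4521026611328) [0.42102659 0.14507578 0.16      ] [-0.09129757  0.20186893]
```

View pics/w2.png

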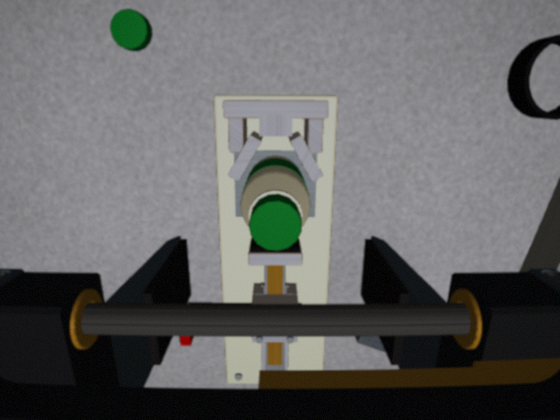

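View pics/scene2.png

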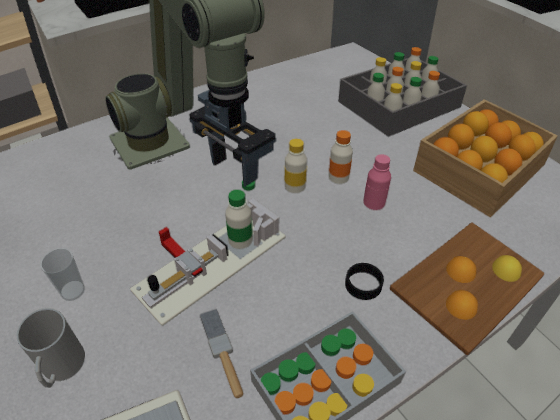

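The wrist view shows the bottle standing at (275,225), centred in front of the V mouth (tips (232,178) and (320,178)). The pad is at (275,248), just behind it. The plate corners (215,97) and (337,97) give a better clamp frame.

```bash
python3 - <<'E'
from h import *
np.set_printoptions(precision=4,suppress=True)
f=np.load('clamp.npz')
s=env.get_state();p=(s['ee_pos'],s['orientation'])
w=onz('wrist',[(215,96),(338,96),(228.5,383),(323.5,383)],.01,p);print((w[:,:2]-f['o'])@f['R']*1000)
v=onz('wrist',[(231,178),(321.5,178),(255,137),(297,137)],.065,p);print((v[:,:2]-f['o'])@f['R']*1000)
b=onz('wrist',[(268,275),(283,275),(269,360),(282,360)],.03,p);print((b[:,:2]-f['o'])@f['R']*1000)
im=cv2.imread('pics/scene2.png');c=cv2.resize(im[175:325,125:300],None,fx=4.5,fy=4.5,interpolation=2);cv2.imwrite('pics/c4.png',c)
E
```

```text
[[ -65.071   164.7571]
 [  62.3988  164.7912]
 [ -65.4248 -201.124 ]
 [  62.2282 -200.7329]]
[[-44.1383  89.2926]
 [ 41.2093  89.3692]
 [-20.8935 127.3922]
 [ 17.4675 127.4131]]
[[ -10.7327  -29.4339]
 [   6.2762  -29.4025]
 [ -10.247  -146.3784]
 [   5.8579 -146.3325]]
```

View pics/c4.png

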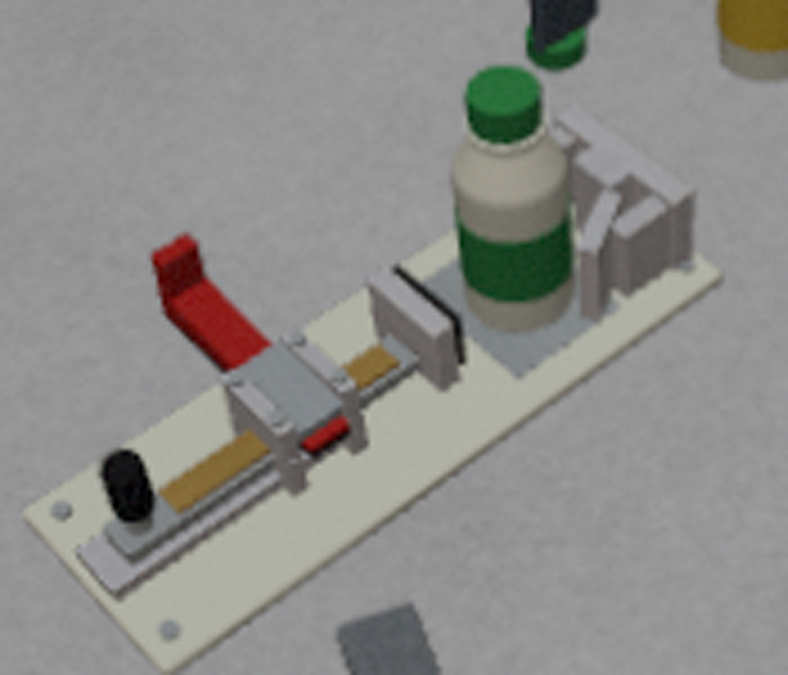

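```bash
python3 -m handwheel '[[0,-0.5,0,0,0,0,0],[0,-0.9,0,0,0,0,0],[0,-0.95,0,0,0,0,0],[0,-0.95,0,0,0,0,0],[0,-0.95,0,0,0,0,0],[0,-0.95,0,0,0,0,0],[0,-0.6,0,0,0,0,0],[0,-0.28,0,0,0,0,0]]';  python3 -m handwheel '[[0,0,0,0,0,0,0],[0,0,0,0,0,0,0]]'
python3 - <<'E'
from h import *
np.set_printoptions(precision=4,suppress=True)
f=np.load('clamp.npz');o=f['o']+f['R']@[-.0014,0];np.savez('clamp.npz',o=o,R=f['R']);R=f['R']
s=env.get_state();p=(s['ee_pos'],s['orientation']);print('tcp',(p[0][:2]-o)@R)
im,d=env.get_image('wrist');im=im[:,:,::-1];cv2.imwrite('pics/w3.png',im)
E
```

```text
clock: 10.3
ee_pos: [0.5859, -0.2008, 0.3011]
orientation: [[-0.206, 0.979, -0.003], [0.979, 0.206, 0.001], [0.001, -0.003, -1.0]]
force: [-0.4, -1.0, -0.0]
finger_gap: 0.0912
clock: 10.5
ee_pos: [0.5858, -0.1979, 0.3023]
orientation: [[-0.208, 0.978, -0.002], [0.978, 0.208, 0.001], [0.002, -0.001, -1.0]]
force: [0.5, 0.2, -0.4]
finger_gap: 0.0916
tcp [-0.0001 -0.1678]
```

View pics/w3.png

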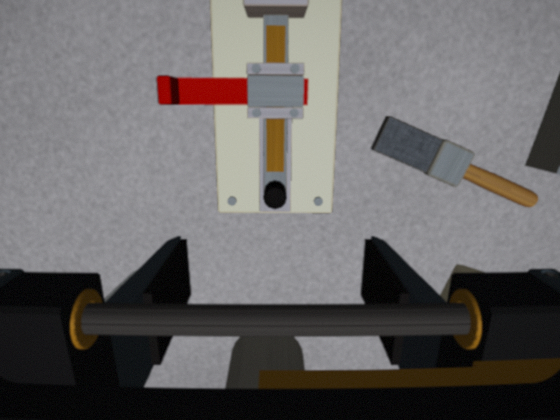

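```bash
python3 - <<'E'
from h import *
np.set_printoptions(precision=4,suppress=True)
f=np.load('clamp.npz');o=f['o'];R=f['R']
s=env.get_state();p=(s['ee_pos'],s['orientation'])
C=lambda w:np.c_[(w[:,:2]-o)@R,w[:,2]]
im=cv2.imread('pics/w3.png');g=cv2.cvtColor(im,6)
m=np.zeros_like(g);m[175:215,258:292]=(g[175:215,258:292]<45)*255
c=max(cv2.findContours(m,0,1)[0],key=cv2.contourArea);print(cv2.boundingRect(c),cv2.fitEllipse(c))
print('knob top',C(onz('wrist',[(275,198.5)],.077,p)),'bounds',C(onz('wrist',[(cv2.boundingRect(c)[0],198),(sum(cv2.boundingRect(c)[::2]),198)],.077,p)))
t=('top',tuple(np.array((706,111))/3.8+(240,130)-.4))
print(tri(('wrist',(275,198.5),p),t))
print('plate',C(onz('wrist',[(219.5,212),(331.5,212),(212,0),(340.5,0)],.01,p)))
print('tab top',C(onz('wrist',[(158,77),(158,104),(172,77),(172,104)],.084,p)))
print('mug',C(onz('wrist',[(265,335)],.1,p)), C(onz('top',[(510,155),(493,145),(545,200),(495,225)],.05)))
print('glass/mug scene', C(onz('scene',[(60,255),(48,320)],.1)))
E
```

```text
(264, 181, 22, 27) ((274.560791015625, 194.2933807373047), (20.919404983520508, 26.402467727661133), 0.6508848667144775)
knob top [[-0.0002 -0.1695  0.077 ]] bounds [[-0.0104 -0.169   0.077 ]
 [ 0.01   -0.169   0.077 ]]
(array([ 0.5857, -0.1992,  0.0791]), [0.00021891257174087096, 0.00021891257174082128])
plate [[-0.0633 -0.2029  0.01  ]
 [ 0.0637 -0.2026  0.01  ]
 [-0.0623  0.014   0.01  ]
 [ 0.0636  0.0141  0.01  ]]
tab top [[-0.0977 -0.0631  0.084 ]
 [-0.0995 -0.0849  0.084 ]
 [-0.086  -0.0633  0.084 ]
 [-0.0875 -0.085   0.084 ]]
mug [[-0.0098 -0.301   0.1   ]] [[-0.0466 -0.3534  0.05  ]
 [-0.0157 -0.3283  0.05  ]
 [-0.1551 -0.3826  0.05  ]
 [-0.1618 -0.2586  0.05  ]]
glass/mug scene [[-0.1752 -0.2914  0.1   ]
 [-0.0352 -0.3858  0.1   ]]
```

The wrist view shows the knob at (275,195), between finger lines, and the tab at (165,90). In the clamp frame the knob is at (-0.2, -169.5) mm, with its top at about 78 mm from two views. The mug is beyond y -300 mm. Descending onto the knob.

```bash
python3 -m handwheel '[[0.3,-0.04,0,0.4,0,0,0],[0.3,0,0,0.8,0,0,0],[0.3,0,0,0.9,0,0,0],[0.3,0,0,0.9,0,0,0],[0.3,0,0,0.8,0,0,0],[0.3,0,0,0.4,0,0,0],[0.3,0,0,0.25,0,0,0],[0.3,0,0,0,0,0,0]]'; python3 -m handwheel '[[0.6,0,0,0,0,0,0],[0.8,0,0,0,0,0,0],[1,0,0,0,0,0,0],[1,0,0,0,0,0,0],[1,0,0,0,0,0,0]]'
```

```text
clock: 11.35
ee_pos: [0.586, -0.1992, 0.124]
orientation: [[-0.209, 0.978, -0.002], [0.978, 0.209, 0.001], [0.001, -0.002, -1.0]]
force: [-0.7, -1.1, -0.6]
finger_gap: 0.0642
clock: 11.85
ee_pos: [0.5865, -0.2005, 0.1254]
orientation: [[-0.208, 0.978, 0.001], [0.978, 0.208, -0.0], [-0.0, 0.001, -1.0]]
force: [-0.3, 0.4, 0.3]
finger_gap: 0.0263
```

```bash
python3 -m handwheel '[[1,0,0,0,0,0,0],[1,0,0,0,0,0,0]]'; python3 -m handwheel '[[1,0.15,0,0,0,0,0],[1,0,0,0,0,0,0]]'
python3 - <<'E'
from h import *
f=np.load('clamp.npz');s=env.get_state();print((s['ee_pos'][:2]-f['o'])@f['R'],s['force'][:2]@f['R'],s['finger_gap'])
E
```

```text
clock: 12.05
ee_pos: [0.5854, -0.2007, 0.1251]
orientation: [[-0.208, 0.978, -0.002], [0.978, 0.208, -0.0], [0.0, -0.002, -1.0]]
force: [-4.0, -1.5, 4.0]
finger_gap: 0.021
clock: 12.25
ee_pos: [0.5842, -0.1946, 0.1252]
orientation: [[-0.209, 0.978, -0.002], [0.978, 0.209, -0.001], [-0.0, -0.002, -1.0]]
force: [-5.4, -1.9, 5.7]
finger_gap: 0.0214
[-0.00091851 -0.16434171] [-5.65030601 -0.69937911] 0.021425907726895545
```

```bash
cat > f.py <<'E'
from h import *
f=np.load('clamp.npz');s=env.get_state();p=(s['ee_pos'][:2]-f['o'])@f['R'];F=s['force'][:2]@f['R'];print('t %.2f clamp xy mm %.1f %.1f z %.1f | Fx %.1f Fy %.1f Fz %.1f gap %.4f'%(s['clock'],*(p*1e3),s['ee_pos'][2]*1e3,*F,s['force'][2],s['finger_gap']))
E
python3 -m handwheel '[[1,0.1,-0.025,-0.02,0,0,0],[1,0.12,0,0,0,0,0],[1,0.12,0,0,0,0,0],[1,0.12,0,0,0,0,0],[1,0,0,0,0,0,0]]'; python3 f.py
```

```text
clock: 12.75
ee_pos: [0.58, -0.1755, 0.1252]
orientation: [[-0.208, 0.978, -0.001], [0.978, 0.208, 0.001], [0.002, -0.001, -1.0]]
force: [-0.1, -0.0, -4.9]
finger_gap: 0.0217
t 12.75 clamp xy mm -1.0 -144.8 z 125.2 | Fx -0.1 Fy 0.0 Fz -4.9 gap 0.0217
```

```bash
python3 -m handwheel '[[1,0.08,0,0.01,0,0,0],[1,0.08,0,0,0,0,0],[1,0,0,0,0,0,0]]'; python3 f.py; python3 -m handwheel '[[1,0.06,0,0,0,0,0],[1,0.04,0,0,0,0,0],[1,0,0,0,0,0,0]]'; python3 f.py
```

```text
clock: 13.05
ee_pos: [0.5789, -0.1701, 0.1253]
orientation: [[-0.208, 0.978, -0.0], [0.978, 0.208, 0.0], [0.0, -0.0, -1.0]]
force: [-0.9, -2.2, -3.1]
finger_gap: 0.0214
t 13.05 clamp xy mm -1.0 -139.3 z 125.3 | Fx -1.3 Fy -1.9 Fz -3.1 gap 0.0214
clock: 13.35
ee_pos: [0.5781, -0.1664, 0.1253]
orientation: [[-0.208, 0.978, -0.0], [0.978, 0.208, 0.0], [0.0, -0.0, -1.0]]
force: [-1.1, -3.1, -4.0]
finger_gap: 0.0212
t 13.35 clamp xy mm -1.0 -135.4 z 125.3 | Fx -1.7 Fy -2.8 Fz -4.0 gap 0.0212
```

```bash
python3 -m handwheel '[[1,0.04,0,0,0,0,0],[1,0.04,0,0,0,0,0],[1,0,0,0,0,0,0]]'; python3 f.py; python3 -m handwheel '[[1,0.025,0,0,0,0,0],[1,0,0,0,0,0,0]]'; python3 f.py
```

```text
clock: 13.65
ee_pos: [0.5774, -0.1631, 0.1253]
orientation: [[-0.208, 0.978, -0.0], [0.978, 0.208, 0.0], [0.0, -0.0, -1.0]]
force: [-2.0, -2.3, -5.0]
finger_gap: 0.0215
t 13.65 clamp xy mm -1.0 -132.1 z 125.3 | Fx -2.4 Fy -1.8 Fz -5.0 gap 0.0215
clock: 13.85
ee_pos: [0.5772, -0.1623, 0.1253]
orientation: [[-0.208, 0.978, -0.0], [0.978, 0.208, 0.0], [0.0, -0.0, -1.0]]
force: [-0.6, -2.8, -4.2]
finger_gap: 0.0213
t 13.85 clamp xy mm -1.0 -131.3 z 125.3 | Fx -1.1 Fy -2.6 Fz -4.2 gap 0.0213
```

```bash
python3 -m handwheel '[[1,0.02,0,0,0,0,0],[1,0,0,0,0,0,0]]'; python3 f.py
```

```text
clock: 14.05
ee_pos: [0.5771, -0.1615, 0.1253]
orientation: [[-0.208, 0.978, -0.0], [0.978, 0.208, 0.0], [0.0, -0.0, -1.0]]
force: [-0.4, -3.0, -5.5]
finger_gap: 0.0212
t 14.05 clamp xy mm -1.0 -130.5 z 125.3 | Fx -1.0 Fy -2.9 Fz -5.5 gap 0.0212
```

```bash
python3 -m handwheel '[[1,0.025,0,0,0,0,0],[1,0,0,0,0,0,0]]'; python3 f.py;python3 -m handwheel '[[1,0.025,0,0,0,0,0],[1,0,0,0,0,0,0]]'; python3 f.py
```

```text
clock: 14.25
ee_pos: [0.5769, -0.1607, 0.1253]
orientation: [[-0.208, 0.978, -0.0], [0.978, 0.208, -0.0], [-0.0, -0.0, -1.0]]
force: [-0.2, -4.9, -4.7]
finger_gap: 0.0215
t 14.25 clamp xy mm -1.0 -129.7 z 125.3 | Fx -1.2 Fy -4.8 Fz -4.7 gap 0.0215
clock: 14.45
ee_pos: [0.5768, -0.1602, 0.1253]
orientation: [[-0.209, 0.978, 0.0], [0.978, 0.209, -0.001], [-0.001, 0.0, -1.0]]
force: [-0.1, -6.0, -6.3]
finger_gap: 0.0214
t 14.45 clamp xy mm -1.0 -129.1 z 125.3 | Fx -1.4 Fy -5.9 Fz -6.3 gap 0.0214
```

```bash
python3 -m handwheel '[[1,0.02,0,0,0,0,0],[1,0,0,0,0,0,0]]'; python3 f.py
```

```text
clock: 14.65
ee_pos: [0.5767, -0.1598, 0.1253]
orientation: [[-0.209, 0.978, 0.001], [0.978, 0.209, -0.002], [-0.002, 0.0, -1.0]]
force: [-0.7, -7.6, -6.5]
finger_gap: 0.0211
t 14.65 clamp xy mm -1.0 -128.8 z 125.3 | Fx -2.3 Fy -7.3 Fz -6.5 gap 0.0211
```

```bash
python3 -m handwheel '[[1,0.03,0,0,0,0,0],[1,0,0,0.01,0,0,0]]'; python3 f.py;python3 -m handwheel '[[1,0.02,0,0,0,0,0],[1,0,0,0,0,0,0]]'; python3 f.py
```

```text
clock: 14.85
ee_pos: [0.5766, -0.1592, 0.1253]
orientation: [[-0.209, 0.978, 0.001], [0.978, 0.209, -0.003], [-0.003, 0.0, -1.0]]
force: [-1.3, -9.3, -2.1]
finger_gap: 0.0216
t 14.85 clamp xy mm -1.0 -128.1 z 125.3 | Fx -3.2 Fy -8.8 Fz -2.1 gap 0.0216
clock: 15.05
ee_pos: [0.5766, -0.159, 0.1253]
orientation: [[-0.209, 0.978, 0.002], [0.978, 0.209, -0.004], [-0.004, 0.001, -1.0]]
force: [-0.8, -10.5, -5.2]
finger_gap: 0.0214
t 15.05 clamp xy mm -1.0 -127.9 z 125.3 | Fx -3.0 Fy -10.1 Fz -5.2 gap 0.0214
```

```bash
python3 -m handwheel '[[1,0.025,0,0,0,0,0],[1,0,0,0,0,0,0]]'; python3 f.py;python3 -m handwheel '[[1,0.015,0,0,0,0,0],[1,0,0,0,0,0,0]]'; python3 f.py
```

```text
clock: 15.25
ee_pos: [0.5764, -0.1584, 0.1253]
orientation: [[-0.21, 0.978, 0.002], [0.978, 0.21, -0.005], [-0.005, 0.001, -1.0]]
force: [-0.3, -12.7, -5.9]
finger_gap: 0.0215
t 15.25 clamp xy mm -1.0 -127.3 z 125.3 | Fx -2.9 Fy -12.3 Fz -5.9 gap 0.0215
clock: 15.45
ee_pos: [0.5764, -0.1582, 0.1253]
orientation: [[-0.21, 0.978, 0.002], [0.978, 0.21, -0.006], [-0.006, 0.001, -1.0]]
force: [0.7, -13.8, -6.6]
finger_gap: 0.0214
t 15.45 clamp xy mm -1.0 -127.1 z 125.3 | Fx -2.2 Fy -13.6 Fz -6.6 gap 0.0214
```

The push is at 13.6 N, so the bottle is home. I'll let go of the knob and check.

```bash
python3 -m handwheel '[[0.6,0,0,0,0,0,0],[0.3,0,0,0,0,0,0],[0.3,0,0,0,0,0,0],[0.3,0,0,-0.3,0,0,0],[0.3,0,0,-0.8,0,0,0],[0.3,0,0,-0.9,0,0,0],[0.3,0,0,-0.6,0,0,0],[0.3,0,0,0,0,0,0]]';  python3 f.py
python3 - <<'E'
from h import *
s=env.get_state()
for n in('scene','top','wrist'):
    im,d=env.get_image(n);cv2.imwrite(f'pics/{n}4.png',im[:,:,::-1])
np.savez('w4.npz',pos=s['ee_pos'],R=s['orientation'])
a=cv2.resize(cv2.imread('pics/scene4.png')[175:325,125:300],(525,450));b=cv2.resize(cv2.imread('pics/wrist4.png')[0:280,200:371],(275,450));cv2.imwrite('pics/v4.png',np.hstack([a,b]))
E
```

```text
clock: 16.25
ee_pos: [0.5778, -0.1555, 0.2341]
orientation: [[-0.208, 0.978, 0.01], [0.978, 0.208, -0.002], [-0.004, 0.009, -1.0]]
force: [1.2, -0.4, 0.4]
finger_gap: 0.064
t 16.25 clamp xy mm 1.0 -124.7 z 234.1 | Fx 1.1 Fy -0.6 Fz 0.4 gap 0.0640
```

View pics/v4.png

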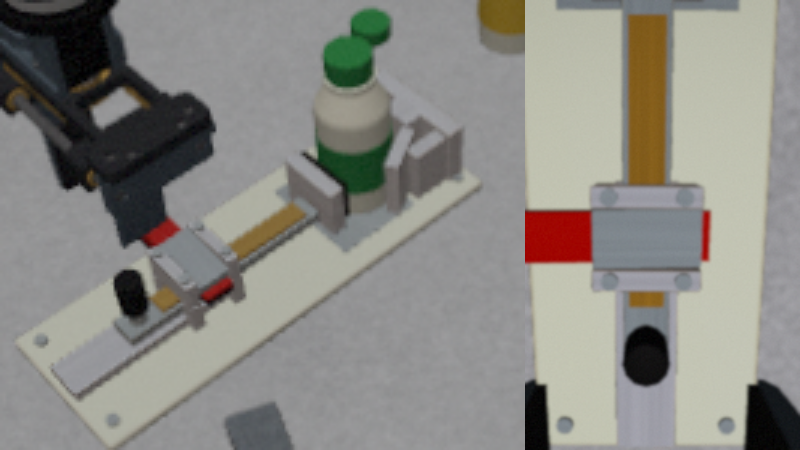

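The bottle stands upright, home in the V, with the pad against it (left crop (345,130)). The bar stayed where I left it, with the knob at (130,290). Now to the wedge with the fingers shut.

```bash
python3 -m handwheel '[[1,0.2,-0.4,0,0,0,0],[1,0.35,-0.8,0,0,0,0],[1,0.35,-0.9,0,0,0,0],[1,0.25,-0.7,0,0,0,0],[1,0.1,-0.42,0,0,0,0],[1,0,0,0,0,0,0],[1,0,0,0,0,0,0]]';  python3 f.py
python3 - <<'E'
from h import *
np.set_printoptions(precision=4,suppress=True)
f=np.load('clamp.npz');o=f['o'];R=f['R']
s=env.get_state();p=(s['ee_pos'],s['orientation']);print(p[1])
im,d=env.get_image('wrist');im=im[:,:,::-1];cv2.imwrite('pics/w5.png',im)
E
```

```text
clock: 17.1
ee_pos: [0.4398, -0.1333, 0.2284]
orientation: [[-0.208, 0.978, -0.0], [0.978, 0.208, 0.0], [0.0, -0.0, -1.0]]
force: [0.6, -0.4, 0.7]
finger_gap: 0.0105
t 17.10 clamp xy mm -129.4 -74.3 z 228.4 | Fx 0.5 Fy -0.5 Fz 0.7 gap 0.0105
[[-0.2078  0.9782 -0.0001]
 [ 0.9782  0.2078  0.0002]
 [ 0.0003 -0.0001 -1.    ]]
```

View pics/w5.png

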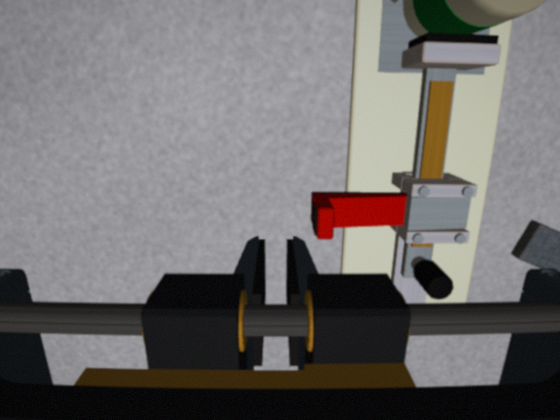

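```bash
python3 - <<'E'
from h import *
np.set_printoptions(precision=1,suppress=True)
f=np.load('clamp.npz');o=f['o'];R=f['R']
s=env.get_state();p=(s['ee_pos'],s['orientation'])
w=onz('wrist',[(316.5,208),(317.5,238),(332,208),(332.5,237)],.084,p);print((w[:,:2]-o)@R*1e3)
print(tri(('wrist',(316.5,238),p),('top',(0,0)))[0]*0)
E
python3 -m handwheel '[[1,0,0,0.4,0,0,0],[1,0,0,0.8,0,0,0],[1,0,0,0.8,0,0,0],[1,0,0,0.38,0,0,0],[1,0,0,0,0,0,0],[1,0,0,0,0,0,0]]';  python3 f.py
```

```text
[[-99.9 -62.3]
 [-98.4 -84.7]
 [-89.1 -62.3]
 [-87.7 -83.9]]
[0. 0. 0.]
clock: 17.75
ee_pos: [0.4405, -0.1335, 0.1336]
orientation: [[-0.208, 0.978, 0.0], [0.978, 0.208, -0.0], [-0.0, 0.0, -1.0]]
force: [0.0, 0.2, 1.3]
finger_gap: 0.0004
t 17.75 clamp xy mm -128.7 -74.7 z 133.6 | Fx 0.1 Fy 0.2 Fz 1.3 gap 0.0004
```

```bash
python3 -m handwheel '[[1,0,0.15,0,0,0,0],[1,0,0.15,0,0,0,0],[1,0,0,0,0,0,0]]';  python3 f.py; python3 -m handwheel '[[1,0,0.1,0,0,0,0],[1,0,0,0,0,0,0]]';  python3 f.py;  python3 -m handwheel '[[1,0,0.08,0,0,0,0],[1,0,0,0,0,0,0]]';  python3 f.py
```

```text
clock: 18.05
ee_pos: [0.4529, -0.1309, 0.1347]
orientation: [[-0.209, 0.978, 0.003], [0.978, 0.209, -0.001], [-0.002, 0.003, -1.0]]
force: [-0.6, 0.2, -0.5]
finger_gap: 0.0003
t 18.05 clamp xy mm -116.1 -74.8 z 134.7 | Fx -0.5 Fy 0.3 Fz -0.5 gap 0.0003
clock: 18.25
ee_pos: [0.4557, -0.13, 0.134]
orientation: [[-0.208, 0.978, 0.001], [0.978, 0.208, -0.0], [-0.001, 0.001, -1.0]]
force: [-0.0, -0.3, -0.6]
finger_gap: 0.0004
t 18.25 clamp xy mm -113.2 -74.4 z 134.0 | Fx -0.1 Fy -0.3 Fz -0.6 gap 0.0004
clock: 18.45
ee_pos: [0.4583, -0.1292, 0.1337]
orientation: [[-0.208, 0.978, -0.0], [0.978, 0.208, 0.0], [0.0, -0.0, -1.0]]
force: [-0.1, -0.5, -0.4]
finger_gap: 0.0004
t 18.45 clamp xy mm -110.5 -74.2 z 133.7 | Fx -0.2 Fy -0.4 Fz -0.4 gap 0.0004
```

```bash
python3 -m handwheel '[[1,0,0.06,0,0,0,0],[1,0,0.06,0,0,0,0],[1,0,0,0,0,0,0]]';  python3 f.py; python3 -m handwheel '[[1,0,0.05,0,0,0,0],[1,0,0.04,0,0,0,0],[1,0,0,0,0,0,0]]';  python3 f.py
```

```text
clock: 18.75
ee_pos: [0.4631, -0.1282, 0.1336]
orientation: [[-0.208, 0.978, -0.0], [0.978, 0.208, 0.0], [0.0, -0.0, -1.0]]
force: [-0.8, 0.8, 0.0]
finger_gap: 0.0003
t 18.75 clamp xy mm -105.6 -74.2 z 133.6 | Fx -0.6 Fy 0.9 Fz 0.0 gap 0.0003
clock: 19.05
ee_pos: [0.4667, -0.1275, 0.1337]
orientation: [[-0.208, 0.978, 0.0], [0.978, 0.208, -0.0], [-0.0, 0.0, -1.0]]
force: [-0.5, 0.0, -0.4]
finger_gap: 0.0008
t 19.05 clamp xy mm -101.9 -74.3 z 133.7 | Fx -0.5 Fy 0.1 Fz -0.4 gap 0.0008
```

```bash
python3 -m handwheel '[[1,0,0.04,0,0,0,0],[1,0,0,0,0,0,0]]';  python3 f.py; python3 -m handwheel '[[1,0,0.04,0,0,0,0],[1,0,0,0,0,0,0]]';  python3 f.py
python3 - <<'E'
from h import *
im,d=env.get_image('scene');cv2.imwrite('pics/s6.png',cv2.resize(im[170:320,125:300,::-1],None,fx=4,fy=4))
E
```

```text
clock: 19.25
ee_pos: [0.4683, -0.1272, 0.1338]
orientation: [[-0.208, 0.978, 0.0], [0.978, 0.208, -0.0], [-0.0, 0.0, -1.0]]
force: [-0.8, 0.9, -0.8]
finger_gap: 0.0005
t 19.25 clamp xy mm -100.3 -74.3 z 133.8 | Fx -0.6 Fy 1.0 Fz -0.8 gap 0.0005
clock: 19.45
ee_pos: [0.4698, -0.1269, 0.1337]
orientation: [[-0.208, 0.978, 0.0], [0.978, 0.208, -0.0], [-0.0, 0.0, -1.0]]
force: [-0.7, -0.4, -1.5]
finger_gap: 0.0004
t 19.45 clamp xy mm -98.8 -74.3 z 133.7 | Fx -0.7 Fy -0.2 Fz -1.5 gap 0.0004
```

View pics/s6.png

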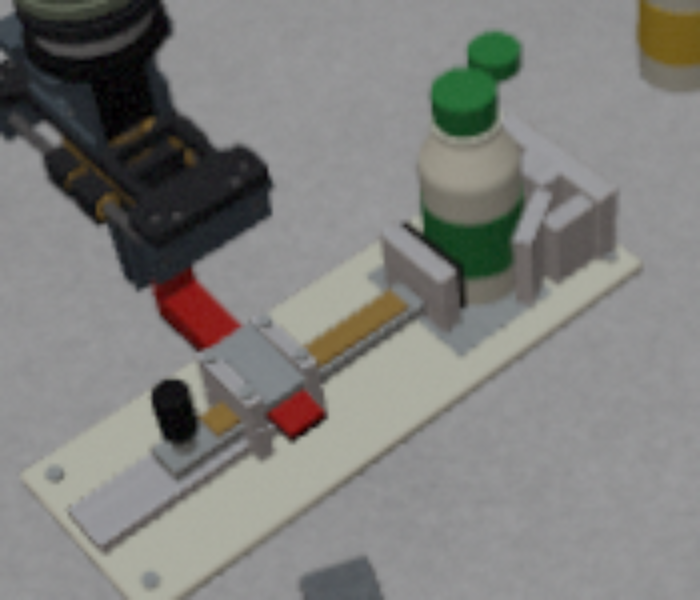

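The wedge is moving: its thin end now sticks out of the bridge at (298,415). The bottle is still held. I'll go on by feel.

```bash
python3 -m handwheel '[[1,0,0.03,0,0,0,0],[1,0,0,0,0,0,0]]';  python3 f.py; python3 -m handwheel '[[1,0,0.03,0,0,0,0],[1,0,0,0,0,0,0]]';  python3 f.py
```

```text
clock: 19.7
ee_pos: [0.4709, -0.1266, 0.1337]
orientation: [[-0.208, 0.978, 0.0], [0.978, 0.208, -0.0], [-0.0, 0.0, -1.0]]
force: [-0.9, 0.4, 0.0]
finger_gap: 0.0006
t 19.70 clamp xy mm -97.6 -74.3 z 133.7 | Fx -0.8 Fy 0.6 Fz 0.0 gap 0.0006
clock: 19.9
ee_pos: [0.4721, -0.1264, 0.1337]
orientation: [[-0.208, 0.978, 0.0], [0.978, 0.208, -0.0], [-0.0, 0.0, -1.0]]
force: [-0.4, -0.4, -0.4]
finger_gap: 0.0005
t 19.90 clamp xy mm -96.4 -74.3 z 133.7 | Fx -0.5 Fy -0.3 Fz -0.4 gap 0.0005
```

```bash
python3 -m handwheel '[[1,0,0.03,0,0,0,0],[1,0,0,0,0,0,0]]';  python3 f.py; python3 -m handwheel '[[1,0,0.03,0,0,0,0],[1,0,0,0,0,0,0]]';  python3 f.py
```

```text
clock: 20.1
ee_pos: [0.4732, -0.1261, 0.1337]
orientation: [[-0.208, 0.978, 0.0], [0.978, 0.208, -0.0], [-0.0, 0.0, -1.0]]
force: [-0.4, -0.1, -0.8]
finger_gap: 0.0002
t 20.10 clamp xy mm -95.2 -74.3 z 133.7 | Fx -0.4 Fy -0.0 Fz -0.8 gap 0.0002
clock: 20.3
ee_pos: [0.4744, -0.1259, 0.1337]
orientation: [[-0.208, 0.978, 0.0], [0.978, 0.208, -0.0], [-0.0, 0.0, -1.0]]
force: [-1.3, 0.3, -1.5]
finger_gap: 0.0003
t 20.30 clamp xy mm -94.0 -74.3 z 133.7 | Fx -1.2 Fy 0.6 Fz -1.5 gap 0.0003
```

```bash
python3 -m handwheel '[[1,0,0.03,0,0,0,0],[1,0,0,0,0,0,0]]';  python3 f.py; python3 -m handwheel '[[1,0,0.03,0,0,0,0],[1,0,0,0,0,0,0]]';  python3 f.py
```

```text
clock: 20.5
ee_pos: [0.4756, -0.1256, 0.1337]
orientation: [[-0.208, 0.978, 0.0], [0.978, 0.208, -0.0], [-0.0, 0.0, -1.0]]
force: [0.2, 0.2, -1.0]
finger_gap: 0.0003
t 20.50 clamp xy mm -92.8 -74.3 z 133.7 | Fx 0.3 Fy 0.2 Fz -1.0 gap 0.0003
clock: 20.7
ee_pos: [0.4768, -0.1254, 0.1338]
orientation: [[-0.208, 0.978, 0.0], [0.978, 0.208, -0.0], [-0.0, 0.0, -1.0]]
force: [-1.7, 0.2, 0.5]
finger_gap: 0.0003
t 20.70 clamp xy mm -91.6 -74.3 z 133.8 | Fx -1.6 Fy 0.5 Fz 0.5 gap 0.0003
```

```bash
python3 -m handwheel '[[1,0,0.03,0,0,0,0],[1,0,0,0,0,0,0]]';  python3 f.py; python3 -m handwheel '[[1,0,0.03,0,0,0,0],[1,0,0,0,0,0,0]]';  python3 f.py
```

```text
clock: 20.9
ee_pos: [0.4777, -0.1252, 0.1337]
orientation: [[-0.208, 0.978, -0.0], [0.978, 0.208, -0.0], [-0.0, -0.0, -1.0]]
force: [-1.7, -1.0, 0.2]
finger_gap: 0.0006
t 20.90 clamp xy mm -90.6 -74.3 z 133.7 | Fx -1.8 Fy -0.6 Fz 0.2 gap 0.0006
clock: 21.1
ee_pos: [0.4785, -0.125, 0.1336]
orientation: [[-0.208, 0.978, -0.001], [0.978, 0.208, -0.0], [0.0, -0.001, -1.0]]
force: [-3.3, -1.8, -0.2]
finger_gap: 0.0004
t 21.10 clamp xy mm -89.8 -74.2 z 133.6 | Fx -3.6 Fy -1.1 Fz -0.2 gap 0.0004
```

The jam is beginning.

```bash
python3 -m handwheel '[[1,0,0.03,0,0,0,0],[1,0,0,0,0,0,0]]';  python3 f.py; python3 -m handwheel '[[1,0,0.03,0,0,0,0],[1,0,0,0,0,0,0]]';  python3 f.py
```

```text
clock: 21.3
ee_pos: [0.4794, -0.1248, 0.1335]
orientation: [[-0.208, 0.978, -0.002], [0.978, 0.208, -0.0], [0.0, -0.002, -1.0]]
force: [-4.9, -2.7, 0.2]
finger_gap: 0.0003
t 21.30 clamp xy mm -88.9 -74.2 z 133.5 | Fx -5.3 Fy -1.6 Fz 0.2 gap 0.0003
clock: 21.5
ee_pos: [0.4802, -0.1246, 0.1334]
orientation: [[-0.209, 0.978, -0.003], [0.978, 0.209, -0.0], [0.0, -0.003, -1.0]]
force: [-5.9, -2.2, -0.2]
finger_gap: 0.0004
t 21.50 clamp xy mm -88.1 -74.2 z 133.4 | Fx -6.2 Fy -0.9 Fz -0.2 gap 0.0004
```

```bash
python3 -m handwheel '[[1,0,0.025,0,0,0,0],[1,0,0,0,0,0,0]]';  python3 f.py
```

```text
clock: 21.7
ee_pos: [0.4807, -0.1245, 0.1334]
orientation: [[-0.209, 0.978, -0.004], [0.978, 0.209, -0.0], [0.0, -0.004, -1.0]]
force: [-6.1, -4.0, 0.9]
finger_gap: 0.0002
t 21.70 clamp xy mm -87.5 -74.2 z 133.4 | Fx -6.8 Fy -2.7 Fz 0.9 gap 0.0002
```

```bash
python3 -m handwheel '[[1,0,0.03,0,0,0,0],[1,0,0,0,0,0,0]]';  python3 f.py; python3 -m handwheel '[[1,0,0.025,0,0,0,0],[1,0,0,0,0,0,0]]';  python3 f.py
```

```text
clock: 21.9
ee_pos: [0.4815, -0.1243, 0.1333]
orientation: [[-0.209, 0.978, -0.005], [0.978, 0.209, -0.001], [0.0, -0.005, -1.0]]
force: [-8.1, -4.7, 2.1]
finger_gap: 0.0007
t 21.90 clamp xy mm -86.8 -74.2 z 133.3 | Fx -8.9 Fy -2.9 Fz 2.1 gap 0.0007
clock: 22.1
ee_pos: [0.482, -0.1242, 0.1333]
orientation: [[-0.209, 0.978, -0.006], [0.978, 0.209, -0.001], [0.001, -0.006, -1.0]]
force: [-9.1, -4.0, 2.2]
finger_gap: 0.0006
t 22.10 clamp xy mm -86.2 -74.2 z 133.3 | Fx -9.8 Fy -2.0 Fz 2.2 gap 0.0006
```

```bash
python3 -m handwheel '[[1,0,0.025,0,0,0,0],[1,0,0,0,0,0,0]]';  python3 f.py
```

```text
clock: 22.3
ee_pos: [0.4826, -0.1241, 0.1332]
orientation: [[-0.209, 0.978, -0.007], [0.978, 0.209, -0.001], [0.001, -0.007, -1.0]]
force: [-9.2, -5.6, 2.6]
finger_gap: 0.0004
t 22.30 clamp xy mm -85.6 -74.2 z 133.2 | Fx -10.1 Fy -3.5 Fz 2.6 gap 0.0004
```

```bash
python3 -m handwheel '[[1,0,0.03,0,0,0,0],[1,0,0,0,0,0,0]]';  python3 f.py; python3 -m handwheel '[[1,0,0.025,0,0,0,0],[1,0,0,0,0,0,0]]';  python3 f.py
```

```text
clock: 22.5
ee_pos: [0.4834, -0.1239, 0.1331]
orientation: [[-0.209, 0.978, -0.008], [0.978, 0.209, -0.001], [0.001, -0.008, -1.0]]
force: [-9.6, -5.8, 4.4]
finger_gap: 0.0006
t 22.50 clamp xy mm -84.9 -74.2 z 133.1 | Fx -10.6 Fy -3.7 Fz 4.4 gap 0.0006
clock: 22.7
ee_pos: [0.4839, -0.1237, 0.1331]
orientation: [[-0.21, 0.978, -0.009], [0.978, 0.21, -0.001], [0.001, -0.009, -1.0]]
force: [-11.9, -6.0, 4.2]
finger_gap: 0.0004
t 22.70 clamp xy mm -84.3 -74.2 z 133.1 | Fx -12.9 Fy -3.4 Fz 4.2 gap 0.0004
```

```bash
python3 -m handwheel '[[1,0,0.025,0,0,0,0],[1,0,0,0,0,0,0]]';  python3 f.py
```

```text
clock: 22.9
ee_pos: [0.4845, -0.1236, 0.1331]
orientation: [[-0.21, 0.978, -0.01], [0.978, 0.21, -0.001], [0.001, -0.01, -1.0]]
force: [-13.2, -7.5, 4.6]
finger_gap: 0.0006
t 22.90 clamp xy mm -83.7 -74.2 z 133.1 | Fx -14.5 Fy -4.6 Fz 4.6 gap 0.0006
```

```bash
python3 -m handwheel '[[1,0,0,0,0,0,0],[1,0,0,0,0,0,0]]';  python3 f.py; python3 -m handwheel '[[1,0,0.01,0,0,0,0],[1,0,0,0,0,0,0]]';  python3 f.py
```

```text
clock: 23.1
ee_pos: [0.4845, -0.1236, 0.1331]
orientation: [[-0.21, 0.978, -0.01], [0.978, 0.21, -0.001], [0.001, -0.01, -1.0]]
force: [-13.0, -7.2, 4.1]
finger_gap: 0.0002
t 23.10 clamp xy mm -83.7 -74.2 z 133.1 | Fx -14.2 Fy -4.3 Fz 4.1 gap 0.0002
clock: 23.3
ee_pos: [0.4846, -0.1236, 0.1331]
orientation: [[-0.21, 0.978, -0.011], [0.978, 0.21, -0.001], [0.001, -0.011, -1.0]]
force: [-14.1, -7.7, 5.6]
finger_gap: 0.0002
t 23.30 clamp xy mm -83.6 -74.2 z 133.1 | Fx -15.4 Fy -4.6 Fz 5.6 gap 0.0002
```

Firm at about 15 N. I'll back off along -x, rise and check.

```bash
python3 -m handwheel '[[1,0,-0.1,0,0,0,0],[1,0,-0.3,0,0,0,0],[1,0,-0.6,0,0,0,0],[1,0,-0.3,0,0,0,0],[1,0,0,-0.4,0,0,0],[1,0,0,-0.8,0,0,0],[1,0,0,-0.8,0,0,0],[1,0,0,-0.8,0,0,0]]';  python3 f.py;  python3 -m handwheel '[[1,0,-0.5,-0.5,0,0,0],[1,0,-0.8,0,0,0,0],[1,0,-0.3,0,0,0,0],[1,0,0,0,0,0,0]]'
python3 - <<'E'
from h import *
for n in('scene','top','wrist'):
    im,d=env.get_image(n);cv2.imwrite(f'pics/{n}7.png',im[:,:,::-1])
a=cv2.resize(cv2.imread('pics/scene7.png')[160:320,125:300],(437,400));b=cv2.resize(cv2.imread('pics/top7.png')[120:275,240:400],(363,352));b=cv2.copyMakeBorder(b,0,48,0,0,0);cv2.imwrite('pics/v7.png',np.hstack([a,b]))
E
```

```text
clock: 24.1
ee_pos: [0.4384, -0.1336, 0.2473]
orientation: [[-0.208, 0.978, 0.002], [0.978, 0.208, -0.0], [-0.001, 0.002, -1.0]]
force: [0.2, -0.9, 0.1]
finger_gap: 0.0005
t 24.10 clamp xy mm -130.9 -74.3 z 247.3 | Fx -0.0 Fy -0.9 Fz 0.1 gap 0.0005
clock: 24.5
ee_pos: [0.3745, -0.1469, 0.2659]
orientation: [[-0.207, 0.978, 0.001], [0.978, 0.207, 0.0], [-0.0, 0.001, -1.0]]
force: [1.2, 0.8, -0.7]
finger_gap: 0.0002
```

View pics/v7.png

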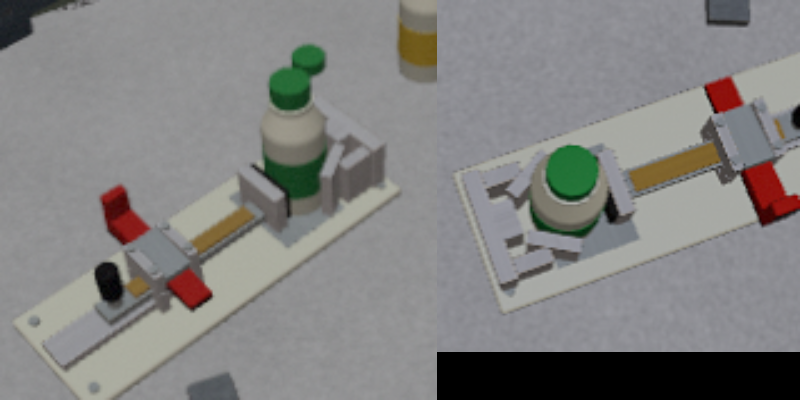

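View pics/scene7.png

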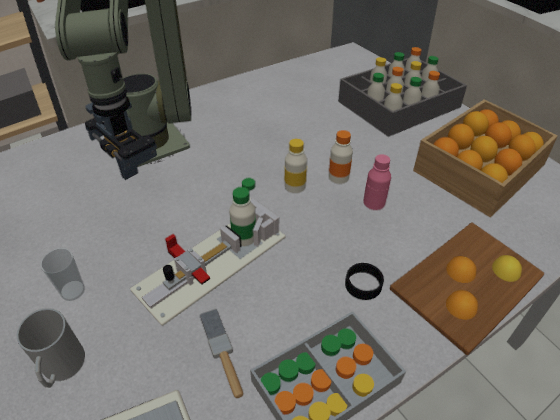

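View pics/wrist7.png

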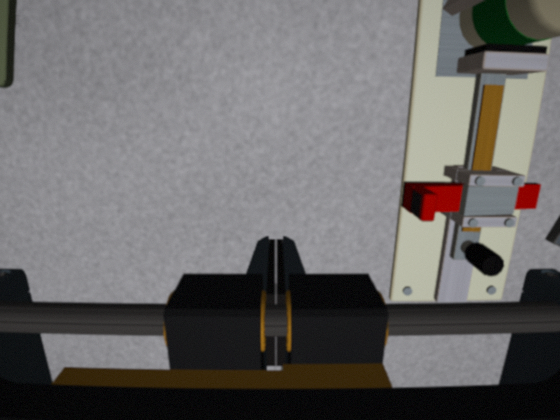

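The bottle is upright in the V with the pad against it (left crop (280,190)). The wedge sticks out both sides of the bridge and the robot is clear. One last numeric check of the seat and tab.

```bash
python3 - <<'E'
from h import *
f=np.load('clamp.npz');o=f['o'];R=f['R']
t=cv2.imread('pics/top7.png');m=np.zeros(t.shape[:2],np.uint8);sub=cv2.inRange(cv2.cvtColor(t,cv2.COLOR_BGR2HSV),(50,120,85),(80,255,255));m[178:212,280:320]=sub[178:212,280:320]
c=max(cv2.findContours(m,0,1)[0],key=cv2.contourArea);e=cv2.fitEllipse(c);print(e);w=onz('top',[e[0]],.16)[0];print('cap clamp mm',(w[:2]-o)@R*1e3)
s=env.get_state();p=(s['ee_pos'],s['orientation']);w=onz('wrist',[(413,190),(419,219)],.08,p);print('tab back',(w[:,:2]-o)@R*1e3)
E
```

```text
((299.1791076660156, 194.61619567871094), (21.290414810180664, 21.818431854248047), 88.9896469116211)
cap clamp mm [-0.20279069 86.25700197]
tab back [[-82.15470331 -59.06448895]
 [-74.31997668 -83.77789422]]
```

```bash
python3 -c "
from rig import env
print(env.hand_in(),env.get_state()['clock'])"
```

```text
the job is handed in; nothing more can be done
the job is handed in; nothing more can be done
```

The green-capped bottle is clamped and the job is handed in. I stood it about 11 mm short of the seat, pushed the bar up by its knob to 13.6 N, let go, then pushed the wedge until it jammed at about 15 N. The robot's clock read about 24.6 s at my last pictures, and the arm was well clear by then.

**Last checks:**
- **Bottle:** it stands upright with its cap at clamp (-0.2, 86.3) mm, against a seat of (0, 85). The pad is against it.
- **Bar:** in the pictures it stayed where I left it after I let go of the knob.
- **Wedge:** it stayed in after I drew back. The tab's back face read about -74 mm (near end) and -82 mm (far end) from rough pixel picks, where the finger's last position implied about -70 mm. I put that down to the picks.
- **Other things:** the other bottles, including the pink one, looked unmoved in the last scene picture.
- **Forces:** during the knob grip and bar push there were side and vertical loads of up to about 7 N. I reduced the side load by shifting the grip. During the wedge push they reached about 5 N.

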